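# Tare the empty bowl on the packing-room scale

### The job

Honey sweets are about to be weighed into the empty blue bowl. Set the empty bowl down gently, upright, in the middle of the scale's pan and let go of it; then, with the bowl standing free on the pan, press the scale's green tare button all the way down and release it. Leave the bowl that is already full of sweets where it stands.

Things in the scene. Friction and masses are not known exactly. Their poses are not given: they have to be found in the camera images.
- bowl: The empty bowl, to be placed: blue ceramic, loose, about 120 g, round and straight-sided like a small ramekin, 58 mm across outside, 42 mm high, walls 4 mm, floor 5 mm thick; open on top, the blue floor can be seen. Origin: centre of its underside, z up. It stands on the table at the start; grasp it across its diameter from above.
- full_bowl: Bystander: a bowl of the same shape, size and colour, heaped with round orange honey sweets that reach about 51 mm high, loose, about 190 g. Origin: centre of its underside. The two bowls stand side by side, either may be the left one. Leave it alone.
- pan (a point): Centre of the top of the scale's square steel pan (150 x 150 mm), 46 mm above the table; the scale does not move when pushed, is turned up to 17 degrees. Axes: z up; x across the pan, away from the robot; y to the left. In front (-x) of the pan the white housing, 170 mm wide, top 38 mm above the table, carries a dark display and the tare button.
- tare (a joint): The scale's only button: round, green, 28 mm across, in a round grey collar (44 mm across, top 50 mm above the table). Its vertical axis lies at x = -112 mm, y = +45 mm from pan, along that point's axes. Its top is 60 mm above the table when up. Value in m: 0 up, 0.006 fully down. A spring returns it; it starts to move at 1.5 N, fully down takes 5 N.

How it is judged (in metres and radians):
On the way, in this order (a step that is already met when the one before it is completed fails the run):
1. the empty bowl stands upright and free in the middle of the pan (horizontal distance between bowl and pan below 0.025 m and z of bowl in the frame of pan between -0.006 and 0.006 m and angle between bowl's own z axis and vertical below 0.12 rad and linear speed of bowl below 0.03 m/s and contact force between the fingers and bowl below 0.1 N), for 0.2 s.
2. the tare button is pressed down while the bowl stands free on the pan (all of step 1 and value of joint tare above 0.004 m), for 0.1 s.
At the end, for the whole second after the job is handed in: The empty bowl stands upright (within 7 degrees), at rest and let go on the pan, its centre within 25 mm of the pan's centre; the tare button has been pressed at least 4 mm after that and is up again; the full bowl is within 20 mm of where it stood (all of step 1 and distance of full_bowl from where it was at the start of the episode below 0.02 m and value of joint tare below 0.0015 m); the robot touches nothing.
It fails at once if the bowl is dropped (falls free faster than 0.5 m/s) (linear speed of bowl above 0.5 m/s and contact force between the fingers and bowl below 0.1 N).
It fails at once if the full bowl is moved 20 mm or more (not (distance of full_bowl from where it was at the start of the episode below 0.02 m)).
It also fails if it takes over 48 s, if anything falls off the work surface, if the arm or the gripper's body presses on something with over 40 N, if the wrist force passes 120 N, or if a joint passes its speed limit or range.

### The arm

A 6-joint arm with a two-finger parallel gripper is mounted at the origin on the work surface. World frame = base frame: x ahead of the robot, y to its left, z up, the work surface at z = 0. Lengths are in m, angles in degrees, forces in N, time in s.
With the tool pointing down it reaches from about 0.25 to 0.725 m from the base axis. Payload 9.7 kg.
Tool frame: the origin (TCP) lies on the centre line of the jaws, within the pads' length; the fingertips stand bot.nose_length ahead of it and the grasp point (between the pads) lies 11 mm behind it (bot.nose_length is the distance from the TCP to the fingertips, in m); z points along the fingers, y is the line along which they close (so a half turn about z gives the same grasp; the last joint's range is limited). The gripper opens to 85 mm and grips with 20 to 120 N. Pads are 22 mm wide; open, the fingers measure 114 mm over their backs; the gripper's body (76 mm by 85 mm) begins 54 mm behind the grasp point. The pads swing forward as they close: fully open they stand 13 mm farther back than shut.
Start: joints at [-70.76, 4.979, 10.078, 95.1, 0, 90], TCP at [0.181, -0.519, 0.239] pointing down, gripper open.
Joint ranges: [-179.16, 179.16], [-48.56, 103.87], [-65.8, 70.77], [-126.05, 130.52], [-82.76, 87.17], [-180, 180]. Speed limits (degrees/s): [127.2, 127.2, 147.25, 180, 180, 180].

### API

Orientations are given as [roll, pitch, yaw] about the fixed x, y, z axes, in that order (R = Rz(yaw) Ry(pitch) Rx(roll)).
In Python, from workcell import bot gives the robot as it stands. The module is installed in compiled form; this text tells all that it offers.
- The arm moves only by the shell command python3 -m inch 'ROWS' [OPENING] [FORCE]. ROWS is JSON, a list of rows, each a list of 4 numbers: the shift along the world's x, y, z in cm, then the turn about the world's z in degrees. A call has exactly 8 rows; each row is the pose to reach, as a shift and turn from the pose commanded when the call began; what a row does not reach only later rows make up. A row lasts 1/8 s, in which the tool goes at most 62.5 mm and 10.7 degrees, less where a joint would pass 70% of its speed; a pose out of reach is approached as far as the arm can. A call with a gripper value outside its range is refused whole. OPENING is the finger opening in cm, from 0 to 8.54, set as the call begins (- or left out, the last holds). The fingers move at their own pace and stop on an object; FORCE is the grip in N (left out, the last holds). Time passes only in rows, so rows that repeat a pose let the fingers close, or fill a call up. It gives the time, the measured TCP pose, the force, the opening and the grip force at its end, in the units of the state.
- bot.get_obs(): the state, without advancing time (a new reading comes with each control period).
- bot.camera(name): name is "side" or "top" or "wrist"; returns a dict with "img" (420x560x3 uint8, red, green, blue), "fovy" (degrees; the focal length in pixels is half the picture's height over the tangent of half this angle, whatever the lens; pixels are square), "cx", "cy" (the principal point, pixels), "R" (3x3) and "t" (3): a world point X has camera coordinates R X + t; the wrist camera has in their place "mount" (4x4, takes a point from camera to tool coordinates, whose origin is the TCP and whose axes are the flange's). Camera axes: x right, y down, z forward; pixel columns grow to the right and rows downward; lengths in m; the calibration is good to about 2 mm. The wrist camera is an equidistant fisheye: a pixel r from the principal point sees the ray r / f radians off the axis. A picture is of the moment at which its call begins: read the wrist's pose just before it. There is no depth.
- bot.job_done(): hands the job in; it is judged then, once.
Trained networks look in a picture, given as the dict that the camera call returned (one of the last four; its "shot" number tells which), for a name from the list of things; names that differ only in an ending like _2 or _b are one class to them, and where a whole thing is asked for, a point or a joint stands for the part that bears it (a point fixed in the world has none). Each returns a list of dicts, best first, with "score" (0 to 1); they miss things now and then, are a little off and sometimes report something else, mostly with a low value. They report only what shows in the picture. A call takes as long as a camera call.
- bot.find_in(thing, picture): "point" ([column, row] in pixels, amid what is visible of it).
- bot.landmark_of(thing, picture): "point" ([column, row] in pixels: a listed point, or the origin of a listed thing).
The state is a dict: "time": time; "q": joint angles; "qd": joint speeds; "joint_efforts": joint torques, N m; "ee_pos": TCP position; "tcp_rot": TCP orientation; "wrist_force": force on the tool from outside, world axes, zero at the start; "torque": the same for the moment, N m; "opening": finger opening in m; "grasp_force": force on a finger pad.
Only numpy, scipy, OpenCV 4.12 (cv2) and the standard library are available. Lean on these libraries where they do the work, as an engineer would, in place of code of your own. Each camera call takes 0.05 s, during which the arm holds its last target. There are 200 camera calls.

## Working session

There is one attempt and no reset: what is moved stays moved. The work goes in short steps, Python scripts to look and compute and a shell command to move; the robot and the scene stay as the last step left them, time stands still between calls to the robot, and variables do not carry over. Pictures are saved under pics/ and viewed, at most 10 in all, crops included, and the job is handed in when it is done.

```bash
mkdir -p pics
cat > h.py <<'E'
import numpy as np, cv2
from workcell import bot
def ray(c,uv):
    f=c["img"].shape[0]/2/np.tan(np.radians(c["fovy"])/2)
    d=np.array([(uv[0]-c["cx"])/f,(uv[1]-c["cy"])/f,1.])
    R=np.array(c["R"]);t=np.array(c["t"])
    return -R.T@t, R.T@d
def onz(c,uv,z):
    o,d=ray(c,uv); return (o+d*(z-o[2])/d[2])
def save(c,n): cv2.imwrite("pics/"+n,cv2.cvtColor(c["img"],cv2.COLOR_RGB2BGR))
E
python3 - <<'E'
from h import *
np.set_printoptions(precision=4,suppress=True)
c=bot.camera("top"); save(c,"top.png"); s=bot.camera("side"); save(s,"side.png")
print(bot.nose_length,bot.get_obs()["tcp_rot"])
for n,cc in (("top",c),("side",s)):
  for th,z in (("bowl",0),("full_bowl",0),("pan",.046),("tare",.06)):
    for r in bot.landmark_of(th,cc)[:3]: print(n,th,np.array(r["point"]),r["score"],onz(cc,r["point"],z))
E
```

```text
0.008 [-179.9301   -0.0013   19.2406]
top bowl [380.2 215.9] 0.83 [ 0.5116 -0.2664  0.    ]
top full_bowl [311.7 229.1] 0.63 [ 0.4806 -0.1033  0.    ]
top pan [198.4 193.9] 0.69 [0.5615 0.1601 0.046 ]Traceback (most recent call last):
  File "<stdin>", line 7, in <module>
ValueError: it knows: bowl, full_bowl, pan
```

View pics/top.png

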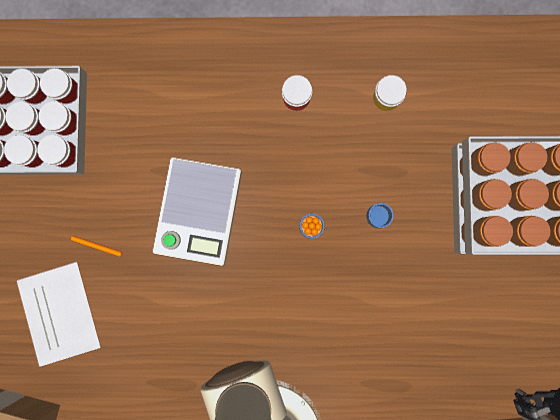

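View pics/side.png

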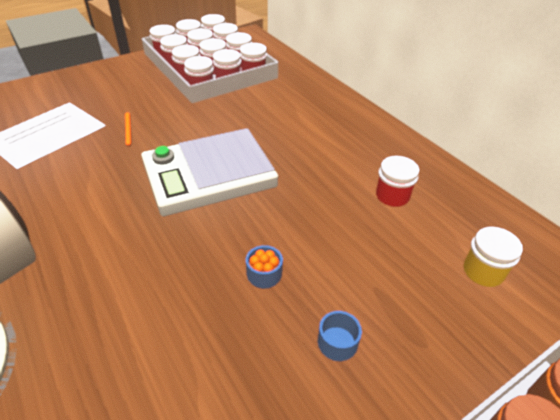

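The empty bowl is the right one (top 380,216; side 340,335), and the full one is at top (312,226). In the top picture the pan centre is about (201,196) and the button (170,240). I'll measure these by colour.

```bash
cat > m.py <<'E'
from h import *
np.set_printoptions(precision=4,suppress=True)
def blob(c,lo,hi,box):
    h=cv2.cvtColor(c["img"],cv2.COLOR_RGB2HSV); m=cv2.inRange(h,lo,hi); k=np.zeros_like(m); x0,y0,x1,y1=box; k[y0:y1,x0:x1]=m[y0:y1,x0:x1]
    ct=max(cv2.findContours(k,0,2)[0],key=cv2.contourArea); return ct
if __name__=="__main__":
    c=bot.camera("top"); s=bot.camera("side")
    B=((100,110,40),(125,255,255))
    for n,cc,box in (("top",c,(355,190,410,240)),("side",s,(305,300,375,370))):
        ct=blob(cc,*B,box); e,r=cv2.minEnclosingCircle(ct); print(n,"bowl",e,r,cv2.boundingRect(ct),onz(cc,e,.042),onz(cc,e,.021))
    for n,cc,box in (("top",c,(150,220,190,260)),("side",s,(140,135,185,170))):
        e,_=cv2.minEnclosingCircle(blob(cc,(45,120,60),(80,255,255),box)); print(n,"tare",e,onz(cc,e,.058))
    ct=blob(c,(110,15,100),(135,80,255),(150,150,250,240)); r=cv2.minAreaRect(ct); bx=cv2.boxPoints(r)
    P=np.array([onz(c,p,.046) for p in bx]); print("pan",r,P.mean(0)); print(P,np.linalg.norm(P-np.roll(P,1,0),axis=1))
    print("side pan",[ (r["point"],onz(s,r["point"],.046)) for r in bot.landmark_of("pan",s)[:1]],bot.get_obs()["ee_pos"])
    print("side bowl",[ (r["point"],onz(s,r["point"],0)) for r in bot.landmark_of("bowl",s)[:2]])
E
python3 m.py
```

```text
top bowl (380.19512939453125, 214.7012176513672) 12.56332015991211 (369, 203, 24, 25) [ 0.5122 -0.2593  0.042 ] [ 0.5133 -0.2629  0.021 ]
side bowl (340.0, 330.5) 20.934520721435547 (320, 312, 41, 37) [ 0.5104 -0.2616  0.042 ] [ 0.5204 -0.253   0.021 ]
top tare (169.27777099609375, 239.72222900390625) [0.4557 0.2236 0.058 ]
side tare (161.75, 150.5) [0.4557 0.2244 0.058 ]
pan ((198.21200561523438, 195.58399963378906), (64.48821258544922, 64.39876556396484), 10.30484676361084) [0.5579 0.1606 0.046 ]
[[0.4978 0.2468 0.046 ]
 [0.6454 0.2222 0.046 ]
 [0.6176 0.0739 0.046 ]
 [0.4709 0.0997 0.046 ]] [0.1495 0.1497 0.1509 0.149 ]
side pan [([223.4, 155.9], array([0.556 , 0.1616, 0.046 ]))] [ 0.1812 -0.5193  0.2392]
side bowl [([338.3, 342.1], array([ 0.5166, -0.2578,  0.    ]))]
```

```bash
python3 -m inch '[[4,3.2,0,0],[9,7,0,0],[14,11,0,0],[19,15,0,0],[24,18.8,-2,0],[29,22.6,-5,0],[33.2,25.9,-8,0],[33.2,25.9,-9,0]]' 8.5 30
python3 - <<'E'
from m import *
o=bot.get_obs(); c=bot.camera("wrist"); save(c,"w1.png"); print(o["ee_pos"],o["tcp_rot"],o["time"],c["mount"],c["fovy"],c["cx"],c["cy"])
E
```

```text
time: 1.45
ee_pos: [0.5147, -0.2578, 0.1472]
tcp_rot: [-179.9, 0.1, 19.4]
wrist_force: [-0.6, 0.5, -0.2]
opening: 0.0851
grasp_force: 0.0
[ 0.5147 -0.2578  0.1472] [-179.9036    0.0665   19.4413] 1.45 [[-0.0003 -0.9548 -0.2972  0.075 ]
 [ 1.     -0.0001 -0.0005 -0.0007]
 [ 0.0004 -0.2972  0.9548 -0.1336]
 [ 0.      0.      0.      1.    ]] 65.70646984690485 282.15610762571595 212.67318988586706
```

View pics/w1.png

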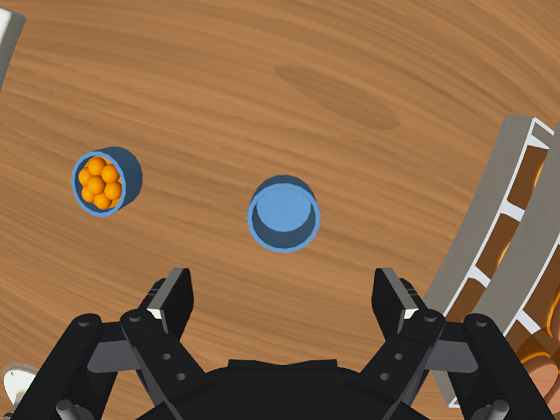

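The wrist view shows the empty bowl centred between the open jaws, with its rim centre near (284,217). The full bowl is well to the side at (107,182).

```bash
cat > w.py <<'E'
from m import *
from scipy.spatial.transform import Rotation as Ro
def won(c,o,uv,z):
    f=210/np.tan(np.radians(c["fovy"])/2); v=np.array([uv[0]-c["cx"],uv[1]-c["cy"]]); r=np.linalg.norm(v); a=r/f
    d=np.append(v/max(r,1e-9)*np.sin(a),np.cos(a)); M=np.array(c["mount"]); R=Ro.from_euler("xyz",o["tcp_rot"],degrees=True).as_matrix()
    p=R@M[:3,3]+o["ee_pos"]; d=R@M[:3,:3]@d; return p+d*(z-p[2])/d[2]
E
python3 - <<'E'
from w import *
o=bot.get_obs(); c=bot.camera("wrist")
L,Rr,T,Bm=[won(c,o,p,.042) for p in ((247.5,217),(320.5,217),(284,182),(284,252))]
print(L,Rr,(L+Rr)/2,np.linalg.norm(L-Rr),won(c,o,(284,217.5),.042),Bm,o["ee_pos"])
E
```

```text
[ 0.5024 -0.2326  0.042 ] [ 0.5211 -0.2856  0.042 ] [ 0.5117 -0.2591  0.042 ] 0.05623561643904969 [ 0.5114 -0.2592  0.042 ] [ 0.484  -0.2689  0.042 ] [ 0.514  -0.258   0.1456]
```

```bash
python3 -m inch '[[-0.2,-0.1,-3,0],[-0.2,-0.1,-6,0],[-0.2,-0.1,-8.5,0],[-0.2,-0.1,-10.5,0],[-0.2,-0.1,-11.5,0],[-0.2,-0.1,-12.3,0],[-0.2,-0.1,-12.6,0],[-0.2,-0.1,-12.6,0]]'; python3 -m inch '[[0,0,0,0],[0,0,0,0],[0,0,0,0],[0,0,0,0],[0,0,0,0],[0,0,0,0],[0,0,0,0],[0,0,0,0]]' 4.5 30
```

```text
time: 2.55
ee_pos: [0.5113, -0.2614, 0.0237]
tcp_rot: [180.0, -0.0, 19.2]
wrist_force: [-0.5, 1.6, -0.6]
opening: 0.0853
grasp_force: 0.0
time: 3.55
ee_pos: [0.5116, -0.2613, 0.0241]
tcp_rot: [180.0, -0.0, 19.2]
wrist_force: [-1.6, 1.5, 5.3]
opening: 0.0571
grasp_force: 32.4
```

```bash
python3 -m inch '[[0,0,0.5,0],[0,0,1.5,0],[0,0,3.5,0],[0,0,6,0],[0,0,9,0],[0,0,12,0],[0,0,14,0],[0,0,14,0]]'; python3 -m inch '[[0.3,3,0,0],[0.9,8,0,0],[1.6,14,0,0],[2.3,20,0,0],[3,26,0,0],[3.7,32,0,0],[4.3,38,0,0],[4.6,41,0,0]]'
python3 - <<'E'
from w import *
o=bot.get_obs(); c=bot.camera("wrist"); s=bot.camera("side"); print(o["time"],o["ee_pos"])
cv2.imwrite("pics/w2.png",cv2.cvtColor(np.vstack([np.hstack([c["img"][140:420,80:480],s["img"][0:280,80:480]])]),cv2.COLOR_RGB2BGR))
E
```

```text
time: 4.55
ee_pos: [0.5119, -0.2617, 0.1653]
tcp_rot: [179.9, -0.1, 19.2]
wrist_force: [1.1, 0.2, -1.7]
opening: 0.0568
grasp_force: 32.4
time: 5.55
ee_pos: [0.5566, 0.1515, 0.1619]
tcp_rot: [-180.0, 0.1, 19.4]
wrist_force: [-0.1, -0.3, -1.7]
opening: 0.057
grasp_force: 32.5
5.55 [0.5566 0.1515 0.1619]
```

View pics/w2.png

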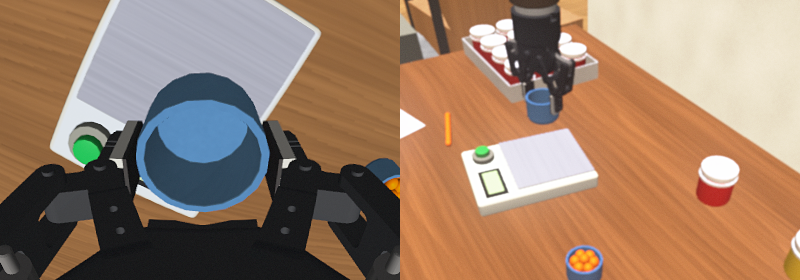

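```bash
python3 -m inch '[[0.1,1.2,-1,0],[0.1,1.2,-3,0],[0.1,1.2,-5,0],[0.1,1.2,-6.5,0],[0.1,1.2,-7.7,0],[0.1,1.2,-8.4,0],[0.1,1.2,-8.8,0],[0.1,1.2,-8.9,0]]'; python3 -m inch '[[0,0,-0.05,0],[0,0,-0.1,0],[0,0,-0.15,0],[0,0,-0.2,0],[0,0,-0.25,0],[0,0,-0.3,0],[0,0,-0.3,0],[0,0,-0.3,0]]'
```

```text
time: 6.65
ee_pos: [0.5584, 0.1608, 0.0745]
tcp_rot: [180.0, -0.0, 19.2]
wrist_force: [0.4, 0.5, -1.7]
opening: 0.0569
grasp_force: 32.5
time: 7.65
ee_pos: [0.5582, 0.1607, 0.0713]
tcp_rot: [-180.0, 0.0, 19.2]
wrist_force: [-0.5, 0.5, -1.2]
opening: 0.0569
grasp_force: 32.5
```

```bash
python3 -m inch '[[0,0,-0.03,0],[0,0,-0.06,0],[0,0,-0.09,0],[0,0,-0.12,0],[0,0,-0.15,0],[0,0,-0.15,0],[0,0,-0.15,0],[0,0,-0.15,0]]'
```

```text
time: 8.65
ee_pos: [0.5583, 0.1607, 0.0701]
tcp_rot: [180.0, -0.0, 19.2]
wrist_force: [-3.2, -1.4, 5.0]
opening: 0.0567
grasp_force: 33.0
```

```bash
python3 -m inch '[[0,0,0,0],[0,0,0,0],[0,0,0,0],[0,0,0,0],[0,0,0,0],[0,0,0,0],[0,0,0,0],[0,0,0,0]]' 8.0; python3 -m inch '[[0,0,0.5,0],[0,0,1.5,0],[0,0,3,0],[0,0,5,0],[0,0,7.5,0],[0,0,10,0],[0,0,11,0],[0,0,11,0]]'
python3 - <<'E'
from w import *
o=bot.get_obs(); c=bot.camera("wrist"); s=bot.camera("side"); print(o["time"],o["ee_pos"])
cv2.imwrite("pics/w3.png",cv2.cvtColor(np.vstack([np.hstack([c["img"][100:380,80:480],s["img"][0:280,80:480]])]),cv2.COLOR_RGB2BGR))
E
```

```text
time: 9.65
ee_pos: [0.5582, 0.1607, 0.0698]
tcp_rot: [-180.0, 0.0, 19.2]
wrist_force: [-0.3, -0.2, -0.5]
opening: 0.0804
grasp_force: 0.0
time: 10.65
ee_pos: [0.5586, 0.1608, 0.1805]
tcp_rot: [180.0, -0.1, 19.2]
wrist_force: [0.6, -0.4, -1.2]
opening: 0.0798
grasp_force: 0.0
10.65 [0.5586 0.1608 0.1805]
```

View pics/w3.png

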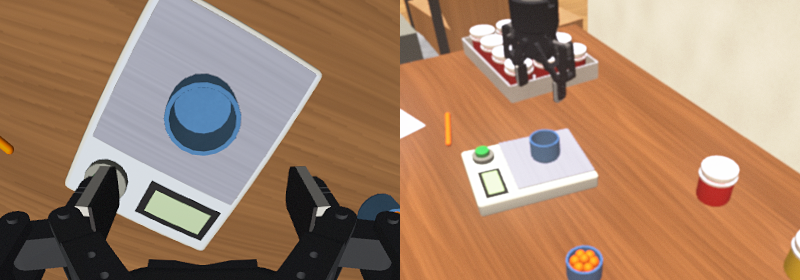

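The bowl stands upright at the middle of the pan, and the full bowl hasn't moved. Next is the button.

```bash
python3 -m inch '[[-3,2,0,0],[-7,4.3,0,0],[-10.3,6.3,0,0],[-10.3,6.3,-2,0],[-10.3,6.3,-4,0],[-10.3,6.3,-6,0],[-10.3,6.3,-8,0],[-10.3,6.3,-9,0]]' 0; python3 -m inch '[[0,0,-0.2,0],[0,0,-0.4,0],[0,0,-0.6,0],[0,0,-0.8,0],[0,0,-1.0,0],[0,0,-1.2,0],[0,0,-1.3,0],[0,0,-1.3,0]]'
```

```text
time: 11.75
ee_pos: [0.4662, 0.1935, 0.0878]
tcp_rot: [-178.6, 0.2, 21.8]
wrist_force: [-0.7, -0.5, 0.5]
opening: -0.0003
grasp_force: 0.0
time: 12.75
ee_pos: [0.4671, 0.1939, 0.0767]
tcp_rot: [-178.6, 0.0, 21.8]
wrist_force: [-0.8, -0.4, -0.6]
opening: -0.0001
grasp_force: 0.0
```

Run:
```python
from workcell import bot
o=bot.get_obs(); print(o["q"],o["ee_pos"],o["joint_efforts"])
```

```text
[ 21.78908853  -1.02839869 -14.09272852  76.97415267   1.37301798
 179.94600257] [0.46711588 0.19387782 0.07670548] [-1.20547538e-03 -4.52578104e+01  4.63706052e+01 -2.11254414e-02
  7.76985311e-02  4.80606616e-05]
```

```bash
python3 -m inch '[[0,0,2,0],[0,0,3,8],[0,0,3,16],[0,0,3,24],[0,0,3,30],[0,0,3,30],[0,0,3,30],[0,0,3,30]]'
python3 - <<'E'
from w import *
o=bot.get_obs(); print(o["q"],o["ee_pos"],o["tcp_rot"])
s=bot.camera("side"); c=bot.camera("top"); k=(cv2.resize(c["img"][180:280,120:260],(560,400),interpolation=2));k2=cv2.resize(s["img"][90:220,100:300],None,fx=1.2,fy=3.07)
cv2.imwrite("pics/w4.png",cv2.cvtColor(np.hstack([k,k2[:400]])if len(k2)<400 else np.hstack([k,cv2.resize(s["img"][60:240,120:228],(240,400))]),cv2.COLOR_RGB2BGR))
E
```

```text
time: 13.75
ee_pos: [0.4672, 0.1939, 0.1068]
tcp_rot: [-178.6, 0.0, 51.8]
wrist_force: [-0.1, -0.2, -1.0]
opening: -0.0003
grasp_force: 0.0
[ 21.8967  -0.8844 -10.6058  80.9861   1.176  150.1185] [0.4672 0.1939 0.1068] [-178.6278    0.0277   51.7713]Traceback (most recent call last):
  File "<stdin>", line 4, in <module>
    return _nx.concatenate(arrs, 1, dtype=dtype, casting=casting)
           ~~~~~~~~~~~~~~~^^^^^^^^^^^^^^^^^^^^^^^^^^^^^^^^^^^^^^^
ValueError: all the input array dimensions except for the concatenation axis must match exactly, but along dimension 0, the array at index 0 has size 400 and the array at index 1 has size 399
```

```bash
ls pics
```

```text
side.png
top.png
w1.png
w2.png
w3.png
```

```bash
python3 -m inch '[[-0.6,1.5,0,0],[-1.2,3,0,0],[-1.2,3,-1,0],[-1.2,3,-2,0],[-1.2,3,-2.5,0],[-1.2,3,-2.7,0],[-1.2,3,-2.9,0],[-1.2,3,-2.9,0]]'
python3 - <<'E'
from w import *
o=bot.get_obs(); c=bot.camera("wrist"); s=bot.camera("side"); print(o["time"],o["ee_pos"])
cv2.imwrite("pics/w4.png",cv2.cvtColor(np.hstack([c["img"][100:380,80:480],cv2.resize(s["img"][70:210,100:300],(400,280))]),cv2.COLOR_RGB2BGR))
E
```

```text
time: 14.85
ee_pos: [0.4553, 0.2238, 0.0779]
tcp_rot: [-178.6, 0.0, 51.8]
wrist_force: [-0.4, -0.1, -0.7]
opening: 0.0005
grasp_force: 0.0
14.85 [0.4553 0.2238 0.0779]
```

View pics/w4.png

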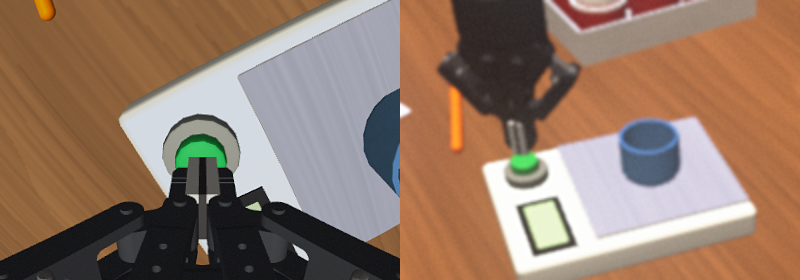

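The closed fingertips are just above the button, and the bowl stands clear.

```bash
python3 -m inch '[[0,0,-0.4,0],[0,0,-0.8,0],[0,0,-1.0,0],[0,0,-1.2,0],[0,0,-1.35,0],[0,0,-1.5,0],[0,0,-1.5,0],[0,0,-1.5,0]]'
```

```text
time: 15.95
ee_pos: [0.4551, 0.2238, 0.0629]
tcp_rot: [-178.6, 0.0, 51.8]
wrist_force: [-2.7, -2.3, 4.3]
opening: 0.0
grasp_force: 2.2
```

```bash
python3 -m inch '[[0,0,-0.05,0],[0,0,-0.1,0],[0,0,-0.13,0],[0,0,-0.15,0],[0,0,-0.15,0],[0,0,-0.15,0],[0,0,-0.15,0],[0,0,-0.15,0]]'
```

```text
time: 16.95
ee_pos: [0.4552, 0.2239, 0.062]
tcp_rot: [-178.6, 0.0, 51.8]
wrist_force: [-5.1, -3.9, 10.4]
opening: -0.0002
grasp_force: 5.2
```

The force of 10 N means the button is against its stop. I'll release it and check.

```bash
python3 -m inch '[[0,0,0.3,0],[0,0,0.8,0],[0,0,2,0],[0,0,4,0],[0,0,7,0],[0,0,10,0],[-3,0,13,0],[-6,0,13,0]]'
python3 - <<'E'
from w import *
o=bot.get_obs(); c=bot.camera("wrist"); s=bot.camera("side"); print(o["time"],o["ee_pos"])
cv2.imwrite("pics/w5.png",cv2.cvtColor(np.hstack([c["img"][0:280,80:480],s["img"][60:340,80:480]]),cv2.COLOR_RGB2BGR))
E
```

```text
time: 17.95
ee_pos: [0.3955, 0.2244, 0.1942]
tcp_rot: [-178.7, -0.2, 51.8]
wrist_force: [0.4, -0.4, 0.4]
opening: -0.0002
grasp_force: 0.0
17.95 [0.3955 0.2244 0.1942]
```

View pics/w5.png

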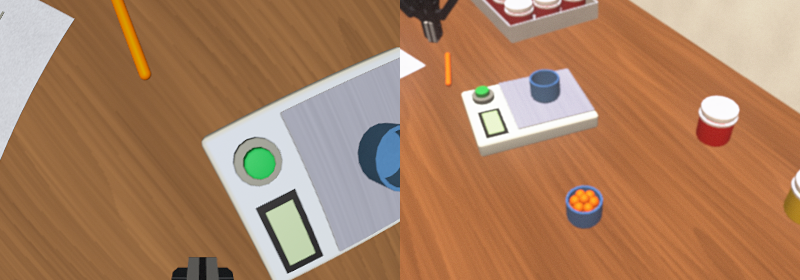

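The button is up again, the bowl is upright on the pan, the full bowl hasn't moved and the arm is clear.

```bash
python3 -c "
from workcell import bot
print(bot.job_done())"
```

```text
the job is handed in; nothing more can be done
None
```

I set the empty bowl in the middle of the scale's pan and let go, pressed the tare button to its stop and released it, left the full bowl where it stood, and handed the job in at about 18 s; the hand-in returned no verdict.

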